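Fit the knob on the change-over switch and hold it pressed

ROBOT

A 6-joint arm with a two-finger parallel gripper is mounted at the origin on the work surface. World frame = base frame: x ahead of the robot, y to its left, z up, the work surface at z = 0. Lengths are in m, angles in rad, forces in N, time in s.
With the tool pointing down it reaches from about 0.425 to 0.925 m from the base axis. Payload 12.5 kg.
Tool frame: the origin (TCP) lies at the very end of the fingers, on their centre line; the grasp point (between the pads) lies env.tcp_to_grasp behind it (env.tcp_to_grasp is the distance from the TCP to the grasp point, in m); z points along the fingers, x is the direction in which the jaws open and shut, and the axes are right-handed (so a half turn about z gives the same grasp; the last joint's range is limited). The gripper opens to 85 mm and grips with 20 to 120 N. Pads are 22 mm wide; open, the fingers measure 114 mm over their backs; the gripper's body (76 mm by 85 mm) begins 54 mm behind the grasp point. The pads swing forward as they close: fully open they stand 13 mm farther back than shut.
Start: joints at [1.037, 0.491, 1.559, -0, 1.092, -0.106], TCP at [0.259, 0.569, 0.231] pointing down, gripper open.
Joint ranges: [-3.1, 3.1], [-0.84, 2.19], [0.05, 2.79], [-1.13, 4.28], [0.06, 2.93], [-2.69, 2.69]. Speed limits (rad/s): [2.22, 2.22, 2.79, 3.14, 3.14, 3.14].

INTERFACE

Orientations are given as a unit quaternion [w, x, y, z].
In Python, from bench import env, vision, job_done gives the robot as it stands.
- The arm moves only by the tool servo_tool, never from a script. Its argument "commands" is a list of rows, each a list of 5 numbers: the shift along the tool's x, y, z in mm, then the turn about the tool's z in degrees, then the closure, from 0 (fully open) to 1 (shut). A call has 1 to 5 rows; each row is the pose to reach, as a shift and turn from the pose commanded when the call began, along the tool's axes at that moment; what a row does not reach only later rows make up. A row lasts 1/12 s, in which the tool goes at most 41.7 mm and 7.16 degrees, less where a joint would pass 70% of its speed; a pose out of reach is approached as far as the arm can. A call with a gripper value outside its range is refused whole. The fingers move at their own pace and stop on an object; the grip force is fixed at half the most. Time passes only in rows, so rows that repeat a pose let the fingers close. It gives the time, the measured TCP pose, the force and the opening at its end, in the units of the state.
- env.state(): the state, without advancing time (a new reading comes with each control period).
- vision.snapshot(name): name is "scene" or "top"; returns a dict with "frame" (400x640x3 uint8, red, green, blue), "camera_matrix" (3x3 intrinsics, pixels), "rvec" (rotation vector, rad) and "tvec" (3), from world to camera coordinates, as OpenCV has them. Camera axes: x right, y down, z forward; pixel columns grow to the right and rows downward; lengths in m; the calibration is good to about 2 mm. A picture is of the moment at which its call begins. There is no depth.
- job_done(): hands the job in, once; it reports no verdict.
The state is a dict: "t": time; "qpos": joint angles; "joint_vel": joint speeds; "tau": joint torques, N m; "eef_pos": TCP position; "ee_rot": TCP orientation; "contact_force": force on the tool from outside, world axes, zero at the start; "ft_torque": the same for the moment, N m; "opening": finger opening in m.
Only numpy, scipy, OpenCV 4.12 (cv2) and the standard library are available. Lean on these libraries where they do the work, as an engineer would, in place of code of your own. Each camera call takes 0.05 s, during which the arm holds its last target.

TASK

On the grey change-over switch box, pull the sprung shutter by its yellow tab out to its stop, where it stays by itself. Then pick up the red knob, turn it so that its white line points the same way as the white line on the black collar inside the box, push it fully onto the brass D-shaped spindle and press it, and the spindle under it, down against the spring as far as they go. Finish while still gripping the knob and holding it pressed down, and leave the other things on the table where they are.

Things in the scene. Friction and masses are not known exactly. Their poses are not given: they have to be found in the camera images.
- switch_box: Grey box fixed to the table, 120 mm along x, 212 along y (-60 to +152), top 50 mm above the table. Origin on the table under the spindle axis. In its top, centred on that axis, an open well 74 x 74 mm, floor at 10 mm height, covered by the shutter at the start. Guide rails along y, inner faces 46 mm either side of the axis, tops at 60 mm height. The shutter opens towards the box's +y.
- shutter (a joint): How far the dark steel shutter plate (88 x 88 x 4 mm, top 54 mm above the table) is pulled along the box's +y, m: 0 covers the well, 0.082 is its stop, well clear. Starts at 0 to 0.015. A light return spring (1 to 2.5 N) and stiffer rubbing guides (4.5 N): pulling takes 6 to 7 N, and it stays where it is left.
- shutter_tab (a point): Centre of the top face of the shutter's upright yellow tab: 12 mm thick along the pull direction (box y), 40 mm wide along box x, standing 40 mm above the plate. This point is 94 mm above the table, and 34 mm towards box +y from the spindle axis when joint shutter reads 0. Axes as the box's. Grip it across its thickness.
- spindle_tip (a point): Centre of the top of the brass spindle in the well, 46 mm above the table when not pressed. Upright D-shaft, 16 mm diameter, flat 5 mm from the axis over its whole length, 20 mm long above a black collar (60 mm diameter), tip bevelled 2 mm. Own +x points from the axis to the flat, as does the white line on the collar; z is up.
- spindle (a joint): How far the spindle with its collar is pressed down, in m: 0 at rest, 0.008 at its stop. The spring pushes back with 5 N at once, growing to 13 N at the stop.
- spindle_turn (a joint): Angle of the spindle about the upright axis relative to the switch box, rad, counter-clockwise from above; differs at every start (-0.9 to 0.9), very stiff (0.5 N m), so treat it as fixed.
- knob: Red knob, 62 mm high, 0.12 kg, upright, bore down. Skirt 50 mm across, 0 to 30 mm high; on it a grip bar 16 mm thick (own y), 46 long (x), 30 to 62 mm high, white line on top to +x. Origin: centre of underside = mouth of the blind D bore, 18.4 mm across, 17 deep, flat 6.2 mm from axis at +x. Fits only with +x along the spindle's +x (10 deg); fully on with its origin 17 mm below spindle_tip.
- knob_line (a point): Outer end of the white line, on top of the knob's grip bar, 22 mm along the knob's +x from its axis and 62 mm above its underside. The bore's mouth has a 1.5 mm bevel.
- black_knob: Bystander: small round black knob, 42 mm in diameter, 34 mm high; origin under its centre. Leave it.
- coupling: Bystander: steel conduit coupling standing on end, 42 mm in diameter, 42 mm high; origin under its centre. Leave it.
- conduit_elbow: Bystander: aluminium conduit elbow, 127 mm long along its x, 39 mm high; origin under its middle. Leave it.
- outlet_box: Bystander: open steel outlet box 100 x 100 x 45 mm; origin under its centre. Leave it.
- screwdriver: Bystander: screwdriver lying along its x. Leave it.
- screw_jar: Bystander: jar with blue cap, 64 mm in diameter, 75 mm high; origin under its centre. Leave it.
Things that resemble listed ones, but are neither listed nor needed, are in the scene too. There is more than one size of the knob; the job needs the smaller.

How it is judged:
On the way, in this order (a step that is already met when the one before it is completed fails the run):
1. the shutter is pulled out to its stop (value of joint shutter above 0.077 m), for 0.2 s.
2. the red knob is on the spindle, its line matching the collar's (x of knob_line in the frame of spindle_tip above 0.015 m and angle between the x axis of knob and the x axis of spindle_tip, either way round below 0.22 rad and horizontal distance between knob and spindle_tip below 0.004 m and angle between knob's own z axis and vertical below 0.12 rad and z of knob in the frame of spindle_tip below -0.0145 m), for 0.1 s.
At the end, for the whole second after the job is handed in: Shutter out at least 74 mm; red knob upright (0.12 rad) on the spindle, axes within 4 mm, lines the same way within 0.22 rad, underside 14.5 mm or more below the spindle tip; spindle pressed 6 of its 8 mm or more; fingers on the knob with over 4 N; knob at rest (all of step 2 and value of joint shutter above 0.074 m and value of joint spindle above 0.006 m and contact force between the fingers and knob above 4 N and linear speed of knob below 0.02 m/s); the arm keeps its last pose, push and grip.
It fails at once if one of the other things on the table is moved more than 40 mm (distance of any of black_knob, coupling, conduit_elbow, outlet_box, screwdriver, screw_jar from where it was at the start of the episode above 0.04 m).
It also fails if it takes over 51 s, if anything falls off the work surface, if the arm or the gripper's body presses on something with over 40 N, if the wrist force passes 120 N, or if a joint passes its speed limit or range.

## Working session

There is one attempt and no reset: what is moved stays moved. The work goes in short steps, Python scripts to look and compute and a tool call to move; the robot and the scene stay as the last step left them, time stands still between calls to the robot, and variables do not carry over. Pictures are saved under pics/ and viewed, and the job is handed in when it is done.

Besides the shell and the picture viewer there is one more tool, called as name(argument=value, ...), one argument or row to a line, values as JSON. servo_tool: Moves the arm, as the interface text tells. Its arguments: {"type":"object","properties":{"commands":{"type":"array"}},"required":["commands"]}

```bash
mkdir -p pics; ls; python3 - <<'E'
from bench import env,vision
import cv2,numpy as np,pickle
s=env.state();print({k:np.round(v,3).tolist() for k,v in s.items()},env.tcp_to_grasp)
d={}
for n in("scene","top"):
    a=vision.snapshot(n);d[n]=a
    cv2.imwrite(f"pics/{n}0.png",a["frame"][:,:,::-1])
    R=cv2.Rodrigues(np.array(a["rvec"]))[0];print(n,a["camera_matrix"],"campos",-R.T@np.array(a["tvec"]).ravel())
pickle.dump(d,open("d0.pkl","wb"))
E
```

```text
pics
{'t': 0.0, 'qpos': [1.037, 0.492, 1.559, -0.0, 1.092, -0.106], 'joint_vel': [-0.0, 0.0, 0.0, 0.001, 0.0, -0.001], 'tau': [0.002, -61.846, -26.16, -0.0, 0.004, -0.0], 'eef_pos': [0.259, 0.568, 0.231], 'ee_rot': [0.0, 0.841, 0.541, -0.001], 'contact_force': [-0.685, -0.06, 0.131], 'ft_torque': [0.016, 0.059, -0.008], 'opening': 0.085} 0.0187
scene [[451.76768499   0.         319.09056488]
 [  0.         451.76768499 200.14535407]
 [  0.           0.           1.        ]] campos [0.99532208 0.76501513 0.70947631]
top [[457.22077502   0.         314.93796705]
 [  0.         457.22077502 193.45366691]
 [  0.           0.           1.        ]] campos [0.37637682 0.04480723 1.10529837]
```

View pics/scene0.png

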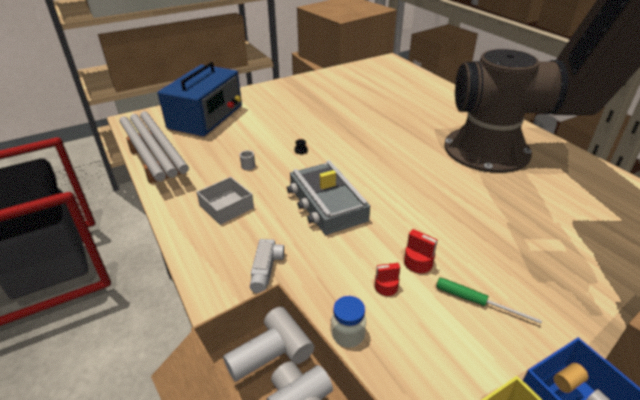

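View pics/top0.png

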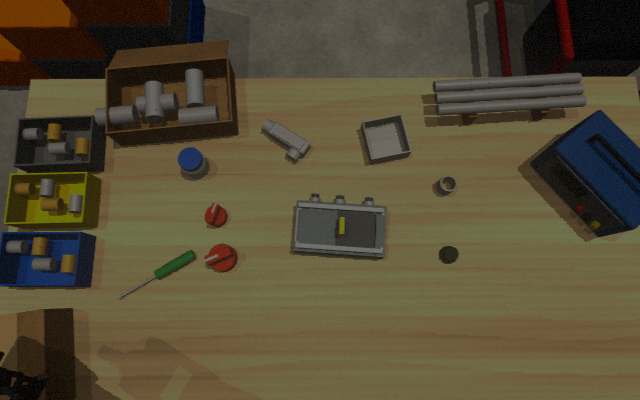

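```bash
cat > h.py <<'E'
import cv2,numpy as np
def ray(a,uv):
    R=cv2.Rodrigues(np.array(a["rvec"],float))[0];t=np.array(a["tvec"],float).ravel()
    K=np.array(a["camera_matrix"]);d=R.T@np.linalg.inv(K)@np.array([uv[0],uv[1],1.]);return -R.T@t,d
def onz(a,uv,z):
    c,d=ray(a,uv);return c+d*(z-c[2])/d[2]
def proj(a,P):
    return cv2.projectPoints(np.array(P,float).reshape(-1,3),np.array(a["rvec"],float),np.array(a["tvec"],float),np.array(a["camera_matrix"]),None)[0].reshape(-1,2)
def crop(a,x0,y0,x1,y1,k,fn):
    cv2.imwrite(fn,cv2.resize(a["frame"][y0:y1,x0:x1,::-1],None,fx=k,fy=k,interpolation=cv2.INTER_CUBIC))
E
python3 - <<'E'
import pickle
from h import *
d=pickle.load(open("d0.pkl","rb"))
for n in d: print(n,proj(d[n],[[0,0,0],[.2,0,0],[0,.2,0],[.259,.569,.231]]).round(0).tolist())
t=d["top"]
for uv in [(216,215),(221,258),(340,228),(320,240)]: print(uv,onz(t,uv,.05).round(3))
crop(t,190,190,400,290,3.8,"pics/topc0.png")
crop(d["scene"],270,130,450,310,3.3,"pics/scc0.png")
E
```

```text
scene [[486.0, 150.0], [434.0, 168.0], [542.0, 183.0], [668.0, 231.0]]
top [[338.0, 479.0], [337.0, 380.0], [246.0, 479.0], [26.0, 368.0]]
(216, 215) [0.572 0.279 0.05 ]
(221, 258) [0.472 0.263 0.05 ]
(340, 228) [ 0.54  -0.011  0.05 ]
(320, 240) [0.512 0.036 0.05 ]
```

View pics/topc0.png

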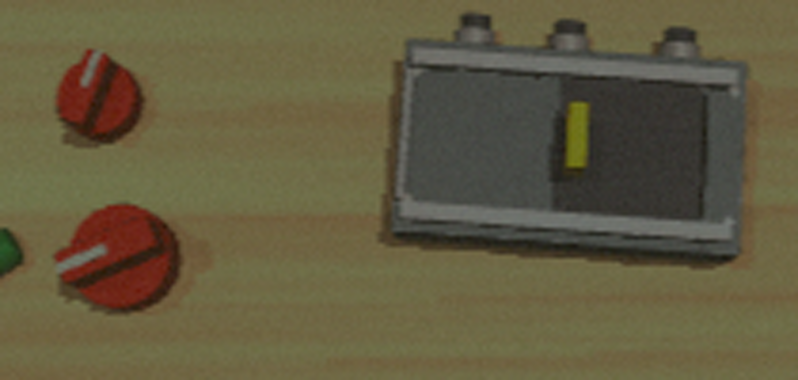

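View pics/scc0.png

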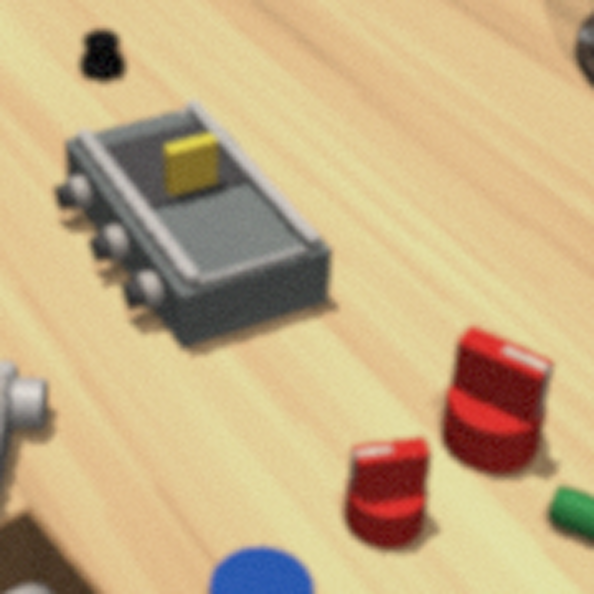

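```bash
cat > p.py <<'E'
import pickle
from h import *
d=pickle.load(open("d0.pkl","rb"))
def mask(a,lo,hi,roi):
    m=cv2.inRange(cv2.cvtColor(a["frame"],cv2.COLOR_RGB2HSV),lo,hi);z=np.zeros_like(m);x0,y0,x1,y1=roi;z[y0:y1,x0:x1]=m[y0:y1,x0:x1];return z
def big(m):
    c=cv2.findContours(m,cv2.RETR_EXTERNAL,cv2.CHAIN_APPROX_NONE)[0];return max(c,key=cv2.contourArea)
E
python3 - <<'E'
from p import *
t=d["top"];s=d["scene"]
m=mask(t,(22,150,60),(35,255,255),(280,190,400,270));c=big(m);r=cv2.minAreaRect(c);print("tab top",r,m.sum()/255)
m=mask(s,(20,150,60),(35,255,255),(300,160,360,200));c=big(m);print("tab scene bbox",cv2.boundingRect(c),cv2.approxPolyDP(c,2,True).reshape(-1,2).tolist())
# bright rails
g=cv2.cvtColor(t["frame"],cv2.COLOR_RGB2HSV)
for x in (310,370):
    print(x,[tuple(int(v) for v in g[y,x]) for y in range(196,262,1)][:16])
    print([tuple(int(v) for v in g[y,x]) for y in range(240,262,1)])
print([tuple(int(v) for v in g[215,x]) for x in range(286,306)])
for roi,n in (((195,195,235,235),"small"),((200,238,245,278),"big")):
    m=mask(t,(0,120,50),(10,255,255),roi)|mask(t,(170,120,50),(180,255,255),roi);c=big(m);print(n,cv2.minEnclosingCircle(c),cv2.boundingRect(c))
E
```

```text
tab top ((341.5, 225.0), (16.0, 5.0), 90.0) 95.0
tab scene bbox (320, 171, 15, 18) [[334, 172], [320, 175], [321, 187], [334, 184]]
310 [(25, 92, 100), (28, 75, 95), (19, 42, 66), (22, 42, 66), (23, 44, 69), (54, 16, 80), (47, 24, 73), (30, 15, 104), (36, 11, 111), (38, 18, 114), (27, 21, 110), (12, 20, 65), (34, 29, 62), (45, 14, 72), (40, 22, 70), (40, 22, 70)]
[(60, 17, 74), (50, 20, 77), (15, 14, 72), (47, 29, 78), (34, 16, 112), (47, 15, 116), (36, 11, 112), (34, 16, 109), (30, 24, 63), (40, 20, 75), (51, 23, 78), (42, 34, 76), (25, 85, 36), (24, 75, 34), (19, 94, 60), (20, 107, 67), (23, 101, 111), (23, 102, 112), (25, 101, 111), (26, 93, 110), (26, 89, 114), (28, 87, 109)]
370 [(28, 87, 108), (22, 65, 71), (12, 25, 52), (6, 23, 55), (25, 29, 52), (17, 20, 88), (22, 27, 105), (27, 23, 101), (27, 22, 104), (39, 23, 79), (35, 20, 78), (40, 15, 104), (35, 14, 112), (34, 16, 113), (26, 19, 109), (15, 19, 79)]
[(17, 39, 59), (12, 44, 58), (10, 26, 60), (30, 27, 56), (17, 31, 58), (10, 26, 59), (0, 28, 54), (23, 33, 61), (34, 18, 97), (45, 14, 113), (45, 9, 113), (35, 14, 108), (30, 17, 90), (30, 28, 63), (45, 14, 74), (40, 21, 74), (33, 59, 43), (23, 53, 43), (23, 96, 53), (20, 98, 68), (26, 93, 112), (26, 95, 110)]
[(27, 94, 111), (27, 97, 110), (26, 94, 111), (26, 91, 112), (27, 90, 111), (26, 93, 112), (24, 100, 94), (18, 124, 80), (16, 111, 78), (19, 78, 72), (30, 19, 94), (25, 15, 101), (26, 26, 78), (36, 18, 72), (42, 18, 70), (40, 20, 76), (45, 21, 73), (36, 18, 72), (38, 15, 68), (34, 25, 71)]
small ((215.83636474609375, 214.1090850830078), 11.465566635131836) (205, 203, 22, 23)
big ((220.3125, 257.5), 16.320261001586914) (204, 244, 33, 27)
```

```bash
python3 - <<'E'
from p import *
t=d["top"];s=d["scene"]
h=cv2.cvtColor(t["frame"],cv2.COLOR_RGB2HSV);V=h[:,:,2].astype(float);S=h[:,:,1]
def rail(rng):
    P=[]
    for x in range(302,382):
        ys=np.arange(*rng(x));w=np.clip(V[ys,x]-85,0,40)*(S[ys,x]<40)
        if w.sum()>0:P.append(onz(t,(x,(w*ys).sum()/w.sum()),.06)[:2])
    P=np.array(P);v=cv2.fitLine(P.astype(np.float32),cv2.DIST_HUBER,0,1e-4,1e-4).ravel();return v
sl=lambda y0:(lambda x:(int(y0+(x-310)*4.5/60)-5,int(y0+(x-310)*4.5/60)+6))
u=rail(sl(204.5));l=rail(sl(245.5));print(u,l,np.degrees([np.arctan2(v[1],v[0]) for v in(u,l)]))
# yellow tab rays
m=mask(t,(22,150,60),(35,255,255),(280,190,400,270));ys,xs=np.nonzero(m);print("tab c",onz(t,(xs.mean(),ys.mean()),.094),xs.mean(),ys.mean())
crop(t,285,190,395,265,7,"pics/tc1.png")
crop(t,195,195,245,280,7,"pics/tk1.png")
E
```

```text
[ 0.07533756  0.9971581   0.587561   -0.0244622 ] [ 0.07543801  0.9971505   0.49337897 -0.00573136] [85.679375 85.67361 ]
tab c [ 0.54007803 -0.0120246   0.094     ] 341.4736842105263 224.93684210526317
```

View pics/tc1.png

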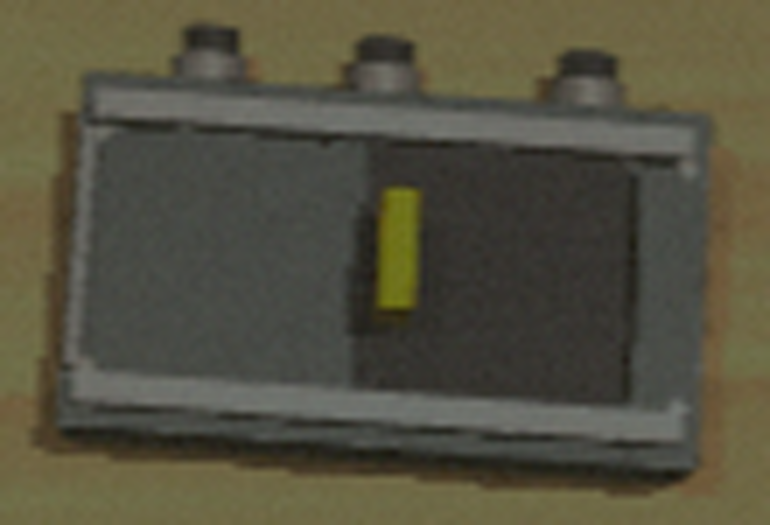

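View pics/tk1.png

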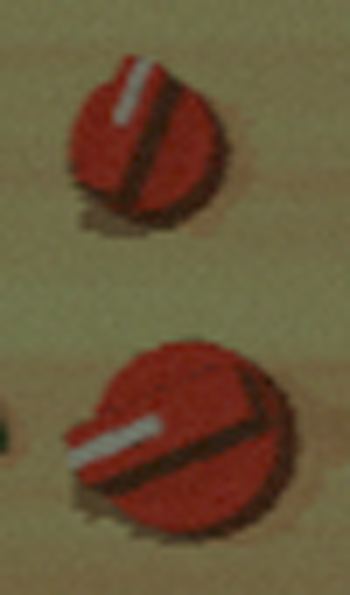

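```bash
cat > mv.py <<'E'
from bench import env
from h import *
from scipy.spatial.transform import Rotation as Ro
def delta(pos,yaw=None):
    s=env.state();q=s["ee_rot"];R=Ro.from_quat([q[1],q[2],q[3],q[0]]).as_matrix()
    dp=R.T@(np.array(pos)-s["eef_pos"])*1000
    cur=np.degrees(np.arctan2(R[1,0],R[0,0]))
    turn=None if yaw is None else -((yaw-cur+90)%180-90)
    print("pos",np.round(s["eef_pos"],4),"yaw",round(cur,2),"tilt",np.round(R[:,2],4),"F",np.round(s["contact_force"],1),"open",round(s["opening"],4),"t",round(s["t"],2),"q",np.round(s["qpos"],2))
    print("shift",np.round(dp,1),"turn",turn if turn is None else round(turn,1))
E
python3 -c "
from mv import *
delta([.5403,-.012,.19],85.68)"
```

```text
pos [0.2592 0.5685 0.2308] yaw 65.49 tilt [-5.e-04 -8.e-04 -1.e+00] F [-0.2 -1.2 -0.4] open 0.0852 t 0.1 q [ 1.04  0.49  1.56 -0.    1.09 -0.11]
shift [-411.5  496.6   41.2] turn -20.2
```

servo_tool(
  commands=[
    [-25,30,0,-4,0],
    [-50,60,0,-8,0],
    [-75,90,0,-12,0],
    [-100,120,0,-16,0],
    [-125,150,0,-20.2,0],
  ],
)

```text
t: 0.52
eef_pos: [0.3441, 0.391, 0.2311]
ee_rot: [-0.0, 0.732, 0.681, -0.0]
contact_force: [1.3, 0.3, -0.7]
opening: 0.0851
```

```bash
python3 -c "
from mv import *
delta([.5403,-.012,.19],85.68)"
```

```text
pos [0.3441 0.391  0.2311] yaw 85.91 tilt [-3.e-04 -2.e-04 -1.e+00] F [ 1.3  0.3 -0.7] open 0.0851 t 0.52 q [ 0.72  0.34  1.81  0.    0.99 -0.78]
shift [-388.   224.4   41.1] turn 0.2
```

servo_tool(
  commands=[
    [-35,21,0,0,0],
    [-70,42,0,0,0],
    [-105,63,0,0,0],
    [-140,84,0,0,0],
    [-175,105,0,0,0],
  ],
)

```text
t: 0.93
eef_pos: [0.4358, 0.2084, 0.2313]
ee_rot: [-0.0, 0.733, 0.68, -0.0]
contact_force: [0.1, 0.7, 0.8]
opening: 0.0852
```

servo_tool(
  commands=[
    [-35,20,5,0,0.3],
    [-70,40,10,0,0.3],
    [-105,60,20,0,0.3],
    [-140,80,30,0,0.3],
    [-175,100,41,0,0.3],
  ],
)

```text
t: 1.35
eef_pos: [0.5224, 0.0264, 0.19]
ee_rot: [0.0, 0.733, 0.68, 0.0]
contact_force: [0.9, 1.5, 0.2]
opening: 0.0597
```

```bash
python3 -c "
from mv import *
delta([.5403,-.012,.14],85.68)"
```

```text
pos [0.5224 0.0264 0.19  ] yaw 85.68 tilt [ 3.e-04  1.e-04 -1.e+00] F [0.9 1.5 0.2] open 0.0597 t 1.35 q [-0.08  0.4   1.86  0.    0.89 -1.57]
shift [-36.9  20.7  50. ] turn 0.0
```

servo_tool(
  commands=[
    [-20,11,15,0,0.3],
    [-37,21,40,0,0.4],
    [-37,21,65,0,0.4],
    [-37,21,90,0,0.4],
    [-37,21,124,0,0.4],
  ],
)

```text
t: 1.77
eef_pos: [0.5407, -0.0107, 0.066]
ee_rot: [0.001, 0.734, 0.68, 0.001]
contact_force: [0.8, -1.2, -0.0]
opening: 0.0512
```

servo_tool(
  commands=[
    [0,0,0,0,0.7],
    [0,0,0,0,1],
    [0,0,0,0,1],
    [0,0,0,0,1],
    [0,0,0,0,1],
  ],
)

```text
t: 2.18
eef_pos: [0.5406, -0.0102, 0.0678]
ee_rot: [0.001, 0.733, 0.68, 0.001]
contact_force: [-0.9, -2.3, 0.3]
opening: 0.0109
```

```bash
python3 - <<'E'
from mv import *
delta([.5403,-.012,.066],85.68)
from bench import vision
a=vision.snapshot("scene");crop(a,240,90,440,240,4,"pics/s1.png")
E
```

```text
pos [ 0.5406 -0.0102  0.0678] yaw 85.7 tilt [ 2.2e-03 -4.0e-04 -1.0e+00] F [-0.9 -2.3  0.3] open 0.0109 t 2.18 q [-0.14  0.6   1.92 -0.    0.62 -1.64]
shift [-1.8 -0.2  1.8] turn 0.0
```

View pics/s1.png

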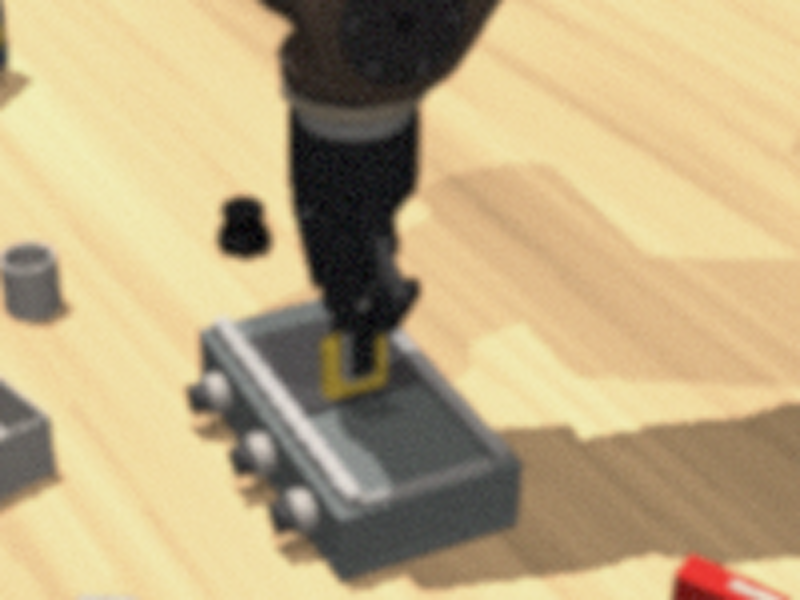

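The yellow tab (around crop 355,365) sits between both fingers, gripped at about 11 mm opening. Pulling now.

servo_tool(
  commands=[
    [12,0,0,0,1],
    [24,0,0,0,1],
    [36,0,0,0,1],
    [48,0,0,0,1],
    [60,0,0,0,1],
  ],
)

```text
t: 2.65
eef_pos: [0.5451, 0.0498, 0.0678]
ee_rot: [0.001, 0.733, 0.68, 0.001]
contact_force: [-2.0, -7.2, 4.5]
opening: 0.011
```

servo_tool(
  commands=[
    [3,0,0,0,1],
    [6,0,0,0,1],
    [8,0,0,0,1],
    [10,0,0,0,1],
    [10,0,0,0,1],
  ],
)

```text
t: 3.07
eef_pos: [0.5458, 0.0588, 0.0677]
ee_rot: [0.001, 0.733, 0.68, 0.0]
contact_force: [-2.3, -11.2, 8.1]
opening: 0.0113
```

servo_tool(
  commands=[
    [2,0,0,0,1],
    [4,0,0,0,1],
    [5,0,0,0,1],
    [5,0,0,0,1],
  ],
)

```text
t: 3.4
eef_pos: [0.5458, 0.0598, 0.0676]
ee_rot: [0.002, 0.733, 0.68, -0.002]
contact_force: [-4.9, -49.4, 8.3]
opening: 0.0108
```

servo_tool(
  commands=[
    [2,0,0,0,1],
    [4,0,0,0,1],
    [5,0,0,0,1],
    [5,0,0,0,1],
  ],
)

```text
t: 3.73
eef_pos: [0.5459, 0.0608, 0.0675]
ee_rot: [0.003, 0.733, 0.68, -0.004]
contact_force: [-8.8, -86.4, 10.3]
opening: 0.011
```

servo_tool(
  commands=[
    [-3,0,0,0,1],
    [-6,0,0,0,1],
    [-8,0,0,0,1],
    [-9,0,0,0,0.8],
    [-9,0,0,0,0.6],
  ],
)

```text
t: 4.15
eef_pos: [0.5458, 0.0603, 0.0672]
ee_rot: [0.0, 0.734, 0.68, 0.001]
contact_force: [-1.2, 0.7, 0.1]
opening: 0.028
```

servo_tool(
  commands=[
    [0,0,0,0,0.5],
    [0,0,0,0,0.4],
    [0,0,0,0,0.4],
    [0,0,-30,0,0.4],
    [0,0,-65,0,0.3],
  ],
)

```text
t: 4.57
eef_pos: [0.5443, 0.0611, 0.1302]
ee_rot: [-0.002, 0.733, 0.68, -0.002]
contact_force: [0.7, -0.8, 0.0]
opening: 0.0595
```

servo_tool(
  commands=[
    [10,0,-30,0,0.3],
    [40,0,-60,0,0.3],
    [80,0,-60,0,0.3],
    [120,0,-60,0,0.3],
    [160,0,-60,0,0.3],
  ],
)

```text
t: 4.98
eef_pos: [0.5574, 0.2223, 0.1922]
ee_rot: [0.0, 0.733, 0.68, 0.001]
contact_force: [0.5, -0.2, 0.7]
opening: 0.0602
```

```bash
python3 - <<'E'
from mv import *
from bench import vision
import pickle
delta([.5403,-.012,.066],85.68)
d={n:vision.snapshot(n) for n in("top","scene")};pickle.dump(d,open("d1.pkl","wb"))
crop(d["top"],190,180,400,290,3.8,"pics/t2.png");crop(d["scene"],270,130,400,250,6,"pics/s2.png")
E
```

```text
pos [0.5574 0.2223 0.1922] yaw 85.68 tilt [ 1.4e-03  6.0e-04 -1.0e+00] F [ 0.5 -0.2  0.7] open 0.0602 t 4.98 q [ 0.27  0.5   1.67  0.    0.98 -1.23]
shift [-235.     0.5  126.1] turn -0.0
```

View pics/t2.png

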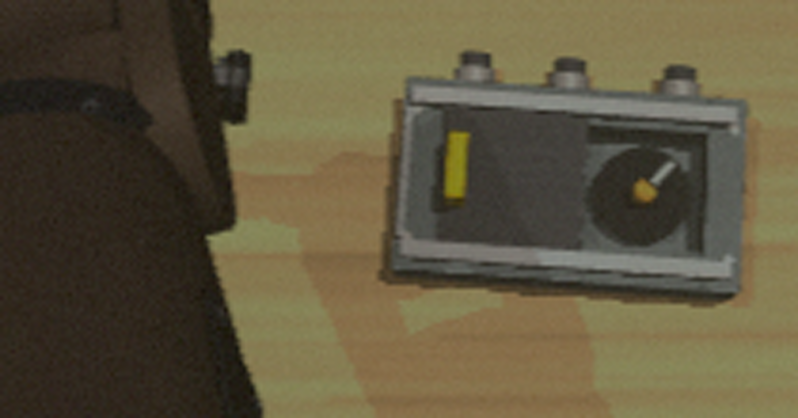

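View pics/s2.png

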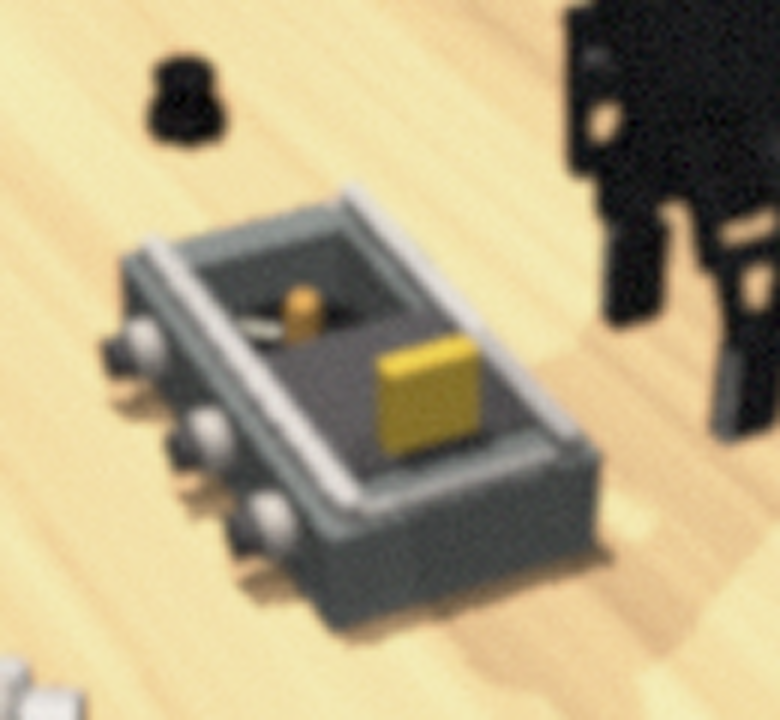

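```bash
python3 - <<'E'
from p import *
d=pickle.load(open("d1.pkl","rb"));t=d["top"];s=d["scene"]
crop(t,335,205,390,255,14,"pics/t3.png")
m=mask(t,(10,130,70),(25,255,255),(345,215,375,245));c=big(m);M=cv2.moments(m,True);b=(M['m10']/M['m00'],M['m01']/M['m00']);print("brass",b,M['m00'],onz(t,b,.046),onz(t,b,.042))
h=cv2.cvtColor(t["frame"],cv2.COLOR_RGB2HSV);print(h[216:236,356:372,2])
m=mask(t,(20,150,60),(35,255,255),(280,190,400,270));ys,xs=np.nonzero(m);print("tab c",onz(t,(xs.mean(),ys.mean()),.094))
m=mask(s,(10,130,70),(25,255,255),(310,170,330,190));M=cv2.moments(m,True);print("brass scene",M['m10']/M['m00'],M['m01']/M['m00'],cv2.boundingRect(big(m)))
print("pred",proj(t,[.537,-.0559,.046]),proj(s,[.537,-.0559,.046]))
E
```

```text
brass (359.10714285714283, 229.89285714285714) 28.0 [ 0.53596007 -0.05568531  0.046     ] [ 0.53656267 -0.05606478  0.042     ]
[[ 48  45  50  44  45  49  47  51  48  49  44  48  48  50  43  47]
 [ 53  53  52  51  50  53  48  48  50  51  49  46  48  49  45  45]
 [ 92  84  63  52  61  55  51  58  52  55  58  56  53  47  53  51]
 [ 47  47  48  51  48  53  58  69  85  91  93  76  62  63  60  54]
 [ 51  50  48  46  48  45  50  49  50  68  85  92  94  95  93  77]
 [ 47  48  45  47  47  51  47  50  48  50  63  85  92  91  95  75]
 [ 50  47  48  47  43  49  44  51  52  69  87  79  81  94  93  75]
 [ 51  50  48  47  49  47  47  52  78 120 137 101  64  85  96  76]
 [ 48  43  51  48  49  49  49  79 121 137 107  63  49  76  91  74]
 [ 49  48  46  48  49  48  71 116 139 108  69  49  51  59  61  60]
 [ 50  44  55  50  47  58 115 140 111  68  47  50  51  46  50  59]
 [ 51  54 102 105  65 108 134 109  64  49  46  50  50  49  51  57]
 [ 59 108 134 137 118  84  87  80  47  48  45  46  53  54  48  52]
 [ 69 114 139 135 136 122  81  48  44  45  46  46  51  46  47  50]
 [ 66 114 136 137 135 136 103  59  47  49  51  49  44  46  52  53]
 [ 60 101 129 138 136 132  99  50  49  51  49  51  49  48  48  50]
 [ 56  73  92 117 128  96  57  47  48  50  49  51  49  50  48  50]
 [ 43  51  57  63  58  58  44  50  45  48  49  52  49  46  50  53]
 [ 39  42  45  48  43  46  42  47  48  49  49  48  49  50  50  53]
 [ 50  51  48  49  46  47  47  47  50  49  52  44  49  51  47  50]]
tab c [0.54151218 0.04219492 0.094     ]
brass scene 320.0769230769231 181.87179487179486 (317, 178, 7, 8)
pred [[359.18743758 229.45077488]] [[319.94792382 179.73031396]]
```

View pics/t3.png

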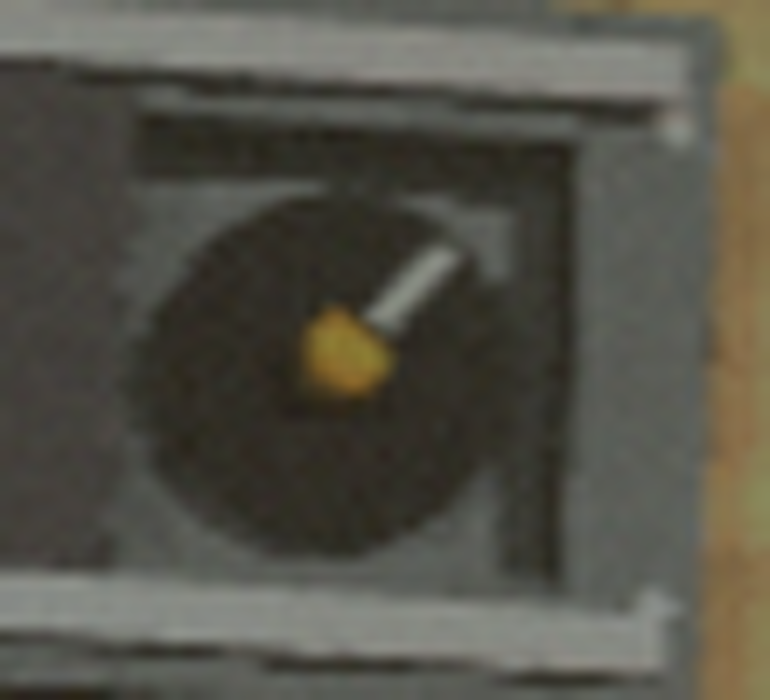

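```bash
python3 - <<'E'
from p import *
d0=d;d=pickle.load(open("d1.pkl","rb"));t=d["top"]
m=mask(t,(20,150,60),(35,255,255),(295,205,325,250));ys,xs=np.nonzero(m);print("tab c",onz(t,(xs.mean(),ys.mean()),.094))
print("collar c",onz(t,(335+322/14-.5+.03,205+373/14-.5),.026))
h=cv2.cvtColor(t["frame"],cv2.COLOR_RGB2HSV)
pts=[];
for y in range(222,230):
  for x in range(360,369):
    if h[y,x,2]>100 and h[y,x,1]<60: pts.append(onz(t,(x,y),.026)[:2]);
pts=np.float32(pts);v=cv2.fitLine(pts,cv2.DIST_L2,0,1e-5,1e-5).ravel();print("line",len(pts),v,np.degrees(np.arctan2(v[1],v[0])))
c=np.array([.537,-.0559]);e=pts.mean(0)-c;print("from axis",np.degrees(np.arctan2(e[1],e[0])))
# knob
t=d0["top"];h=cv2.cvtColor(t["frame"],cv2.COLOR_RGB2HSV).astype(int)
print(h[198:225,208:224,1]);print(h[198:225,208:224,2])
pts=[]
for y in range(200,216):
  for x in range(208,224):
    if h[y,x,1]<105 and h[y,x,2]>112: print(x,y,h[y,x])
E
```

```text
tab c [0.54370458 0.05932738 0.094     ]
collar c [ 0.53599457 -0.05375561  0.026     ]
line 15 [ 0.6400653  -0.7683205   0.55068386 -0.06955785] -50.20331
from axis -44.94552525813188
[[ 87  81  91  94  92  90  83  89  90  87  93  89  95  90  96  92]
 [ 85  88  83  83  91  87  84  94  87  88  89  84  89  84  87  83]
 [ 95  93  99  93  96  85  93  93  93  88  87  87  96  91  89  90]
 [ 99  95  93  92 100  91  95 100  94  92  94 101  97  94  93  97]
 [102 100 107  99 101 102 104  98 100 102 105 100 100 101 101  94]
 [101  98 104  99 140 209 116  60  65  96 104 108  98  96  95  99]
 [ 96  98  95 114 161 188  69  40  88 170 124 100  97  96  94  97]
 [ 99  98  98 132 189 121  49  57 132 203 190 101  94  99  93  98]
 [ 91  96 121 180 209  74  30  87 197 208 199 147 126  99  90  90]
 [126 177 208 207 167  69  37 113 205 205 183 180 151 162 116 103]
 [185 198 201 195 112  47  66 170 206 217 167 146 176 191 191 149]
 [204 209 220 187  74  34  82 187 193 171 140 170 189 221 188 207]
 [204 206 204 120  48  52 132 198 189 144 151 177 215 209 214 214]
 [209 208 225  83  32  92 170 206 180 150 16
[... 2378 characters left out ...]
 112 114  83  54  51  60  91 105 108 105 107 112 115  91]
 [101 109 109  99  73  51  57  79 105 105 105 104 109 111  91  63]
 [ 53  56  71  73  54  51  52  90 105 106 106 109 112  97  68  58]
 [ 74  64  56  55  46  52  60  91 105 105 106 101  79  59  57  57]
 [ 83  74  68  66  56  57  77  95 101  98  84  64  52  57  53  55]]
209 200 [ 27  93 115]
223 200 [ 27  90 113]
209 201 [ 25  95 113]
210 201 [ 26  93 113]
216 201 [ 26  94 114]
221 201 [ 26  94 114]
211 202 [ 24  99 113]
222 202 [ 23 101 114]
209 203 [ 25  98 115]
211 203 [ 23  99 113]
220 203 [ 24  98 114]
222 203 [ 23  95 115]
215 204 [ 37  40 115]
222 205 [ 27  93 113]
213 206 [ 10  74 114]
213 209 [ 36  34 114]
211 211 [ 11  83 114]
```

```bash
python3 - <<'E'
from p import *
from scipy.optimize import least_squares
t=d["top"];h=cv2.cvtColor(t["frame"],cv2.COLOR_RGB2HSV).astype(int)
P=[]
for y in range(204,212):
    xs=np.arange(209,219);w=np.clip(130-h[y,xs,1],0,None)*(np.abs(xs-(215.2-(y-204)*.43))<2.6);P.append(onz(t,((w*xs).sum()/w.sum(),y),.062)[:2])
P=np.array(P);v=cv2.fitLine(np.float32(P),cv2.DIST_L2,0,1e-5,1e-5).ravel();print("line",v,np.degrees(np.arctan2(v[1],v[0])),P[[0,-1]])
m=(mask(t,(0,130,85),(10,255,255),(195,195,235,235))|mask(t,(170,130,85),(180,255,255),(195,195,235,235)))
c=big(cv2.morphologyEx(m,cv2.MORPH_CLOSE,np.ones((5,5)))).reshape(-1,2)
W=np.array([onz(t,p,.03)[:2] for p in c]);g=W.mean(0)
ax=np.array([np.cos(np.radians(-23)),np.sin(np.radians(-23))])
k=np.abs((W-g)@np.array([-ax[1],ax[0]]))>.010
f=least_squares(lambda q:np.hypot(*(W[k]-q[:2]).T)-q[2],[*g,.025],loss="soft_l1",f_scale=.001);print("skirt",f.x,k.sum())
# line vs axis: perpendicular offset of skirt centre from line
n=np.array([-v[1],v[0]]);print("perp",(f.x[:2]-v[2:])@n, "along outer end",(P[0]-f.x[:2])@v[:2])
# scene view
s=d["scene"];print("scene pred knob mouth/top", proj(s,[[*f.x[:2],0],[*f.x[:2],.062],[*(f.x[:2]+.022*ax),.062],[*(f.x[:2]-.023*ax),.062]]).round(1).tolist())
crop(s,370,255,410,300,14,"pics/sk.png")
E
```

```text
line [ 0.9432812  -0.33199495  0.58768743  0.28348404] -19.389906 [[0.59599001 0.28047283]
 [0.57940207 0.28657725]]
skirt [0.57751604 0.28677389 0.02341881] 43
perp -0.00027360418439247865 along outer end 0.019518071397516462
scene pred knob mouth/top [[385.2, 287.4], [387.8, 266.2], [376.8, 267.1], [399.2, 265.1]]
```

View pics/sk.png

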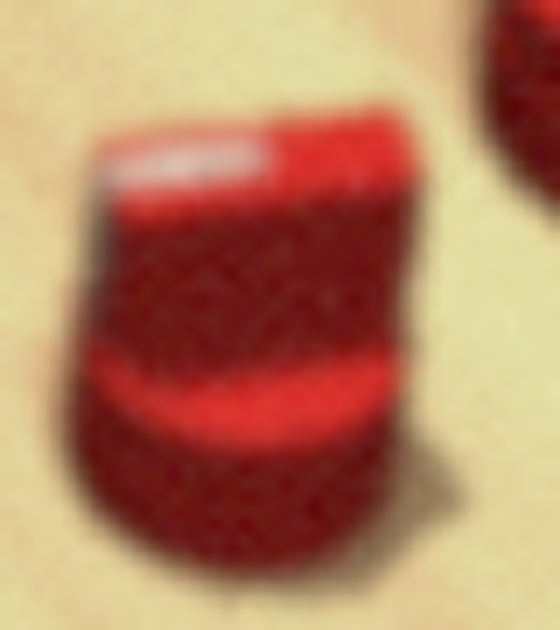

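```bash
python3 -c "
from mv import *
delta([.5775,.2868,.10],68)"
```

```text
pos [0.5571 0.2254 0.1914] yaw 85.97 tilt [ 9.0e-04  1.2e-03 -1.0e+00] F [-0.7 -0.6  0.1] open 0.06 t 5.08 q [ 0.27  0.5   1.67  0.    0.98 -1.23]
shift [62.6 15.9 91.5] turn 18.0
```

Two red knobs: one at top-view px (216,214) with skirt radius of about 24 mm, one at (220,257) that is clearly larger, about 35 mm. The first fits the 50 mm skirt and is the smaller; the crops confirm it, with its bar ends matching my prediction in the scene view.

servo_tool(
  commands=[
    [25,6,10,6,0.3],
    [50,12,20,12,0.3],
    [62.6,15.9,45,18,0.3],
    [62.6,15.9,75,18,0.3],
    [62.6,15.9,91,18,0.35],
  ],
)

```text
t: 5.5
eef_pos: [0.5769, 0.2818, 0.0972]
ee_rot: [-0.0, 0.83, 0.557, -0.001]
contact_force: [-0.1, -0.3, 0.1]
opening: 0.0554
```

```bash
python3 - <<'E'
from mv import *
from bench import vision
delta([.5775,.2868,.035],68)
a=vision.snapshot("scene");crop(a,330,200,450,310,6,"pics/s4.png")
E
```

```text
pos [0.5769 0.2818 0.0972] yaw 67.73 tilt [-0.0028 -0.001  -1.    ] F [-0.1 -0.3  0.1] open 0.0554 t 5.5 q [ 0.35  0.66  1.64  0.    0.84 -0.83]
shift [ 5.  -1.2 62.2] turn -0.3
```

View pics/s4.png

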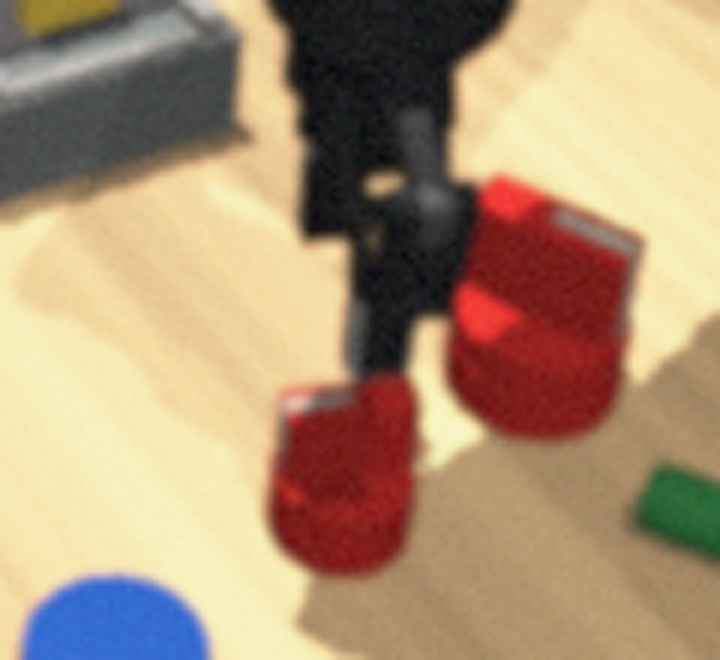

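```bash
python3 - <<'E'
from mv import *
from bench import vision
import pickle
d=pickle.load(open("d0.pkl","rb"))
a=d["scene"];u=np.array([np.cos(1.187),np.sin(1.187),0])
p=np.array([.5769,.2818,.0972])
for P in (p,p+.028*u,p-.028*u,p+.028*u+[0,0,.01],p-.028*u+[0,0,.01]): print(proj(a,P),(proj(a,P)-[330,200])*6)
b=vision.snapshot("top");crop(b,180,180,300,280,6,"pics/t5.png")
E
```

```text
[[388.05002139 251.58979109]] [[348.30012835 309.53874652]]
[[391.76058196 261.98018451]] [[370.56349175 371.88110708]]
[[384.52226844 241.71129958]] [[327.13361065 250.26779747]]
[[392.24283215 258.18814695]] [[373.45699288 349.12888167]]
[[384.93048965 237.96707027]] [[329.58293793 227.80242162]]
```

View pics/t5.png

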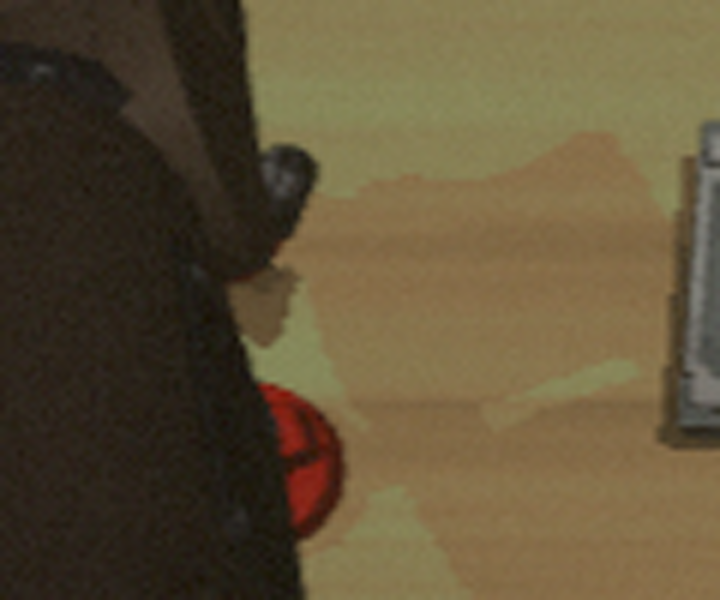

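The near finger's tip at crop (378,375) matches the predicted (371,372), so the arm and scene camera agree. Descending.

servo_tool(
  commands=[
    [3,-1,15,0,0.35],
    [5,-1.2,30,0,0.35],
    [5,-1.2,45,0,0.35],
    [5,-1.2,55,0,0.4],
    [5,-1.2,62,0,0.4],
  ],
)

```text
t: 6.02
eef_pos: [0.579, 0.2864, 0.0384]
ee_rot: [0.0, 0.831, 0.557, 0.0]
contact_force: [-0.2, -0.9, -0.3]
opening: 0.0513
```

servo_tool(
  commands=[
    [0,0,0,0,0.6],
    [0,0,0,0,0.8],
    [0,0,0,0,1],
    [0,0,0,0,1],
    [0,0,0,0,1],
  ],
)

```text
t: 6.43
eef_pos: [0.5792, 0.2867, 0.0392]
ee_rot: [0.0, 0.831, 0.557, 0.001]
contact_force: [0.4, -0.7, 3.0]
opening: 0.0147
```

```bash
python3 - <<'E'
from mv import *
from bench import vision
delta([.5775,.2868,.035],68)
a=vision.snapshot("scene");crop(a,330,200,450,310,6,"pics/s6.png")
E
```

```text
pos [0.5792 0.2867 0.0392] yaw 67.69 tilt [ 1.2e-03  4.0e-04 -1.0e+00] F [ 0.4 -0.7  3. ] open 0.0147 t 6.43 q [ 0.36  0.75  1.66 -0.    0.74 -0.82]
shift [-0.5 -1.6  4.2] turn -0.3
```

View pics/s6.png

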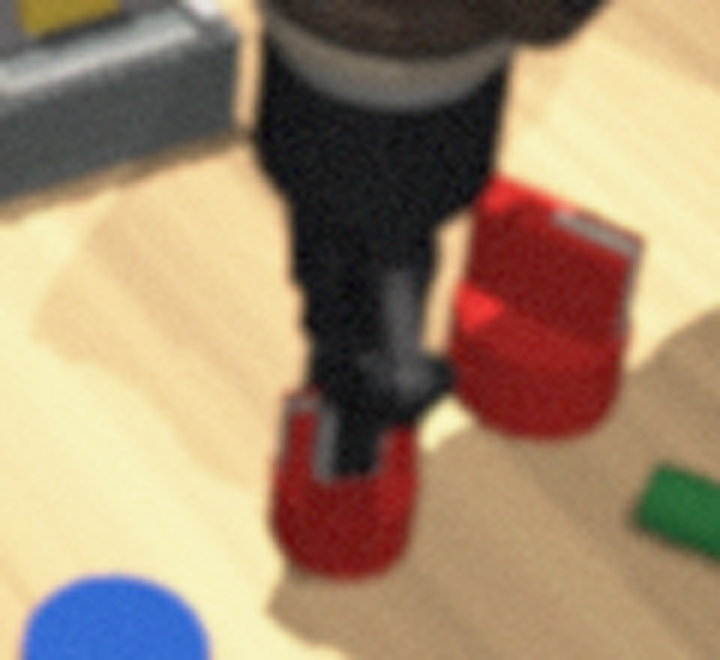

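servo_tool(
  commands=[
    [0,0,-10,0,1],
    [0,0,-35,0,1],
    [0,0,-65,0,1],
    [0,0,-100,0,1],
    [0,0,-130,0,1],
  ],
)

```text
t: 6.9
eef_pos: [0.5787, 0.2866, 0.171]
ee_rot: [0.0, 0.831, 0.557, 0.0]
contact_force: [0.6, 0.3, -0.8]
opening: 0.015
```

```bash
python3 - <<'E'
from mv import *
delta([.5382,-.0573,.16],46.5)
E
```

```text
pos [0.5787 0.2866 0.171 ] yaw 67.69 tilt [ 6.e-04  3.e-04 -1.e+00] F [ 0.6  0.3 -0.8] open 0.015 t 6.9 q [ 0.36  0.58  1.57  0.    0.99 -0.82]
shift [-333.5   93.1   10.9] turn 21.2
```

servo_tool(
  commands=[
    [-33,9,0,3,1],
    [-67,19,0,6,1],
    [-100,28,0,9,1],
    [-133,37,0,12,1],
    [-167,46,0,15,1],
  ],
)

```text
t: 7.32
eef_pos: [0.5575, 0.1134, 0.1692]
ee_rot: [0.0, 0.897, 0.443, 0.0]
contact_force: [0.9, 0.6, -0.4]
opening: 0.0147
```

```bash
python3 - <<'E'
from mv import *
delta([.5382,-.0573,.165],46.5)
E
```

```text
pos [0.5575 0.1134 0.1692] yaw 52.57 tilt [ 8.e-04  2.e-04 -1.e+00] F [ 0.9  0.6 -0.4] open 0.0147 t 7.32 q [ 0.08  0.48  1.77  0.    0.89 -0.83]
shift [-147.2   88.4    4.2] turn 6.1
```

servo_tool(
  commands=[
    [-30,18,0,2,1],
    [-60,36,0,4,1],
    [-90,54,0,6.1,1],
    [-120,72,0,6.1,1],
    [-147.2,88.4,0,6.1,1],
  ],
)

```text
t: 7.73
eef_pos: [0.5386, -0.0578, 0.1691]
ee_rot: [0.0, 0.919, 0.395, 0.0]
contact_force: [0.6, -0.1, -0.5]
opening: 0.015
```

servo_tool(
  commands=[
    [0,0,0,0,1],
    [0,0,0,0,1],
  ],
)

```text
t: 7.9
eef_pos: [0.5389, -0.0574, 0.1689]
ee_rot: [0.0, 0.919, 0.394, 0.0]
contact_force: [-0.1, 0.1, -1.0]
opening: 0.0147
```

```bash
python3 - <<'E'
from mv import *
from bench import vision
import pickle
delta([.5382,-.0573,.09],46.5)
d={n:vision.snapshot(n) for n in("top","scene")};pickle.dump(d,open("d2.pkl","wb"))
crop(d["top"],290,180,410,280,6,"pics/t7.png");crop(d["scene"],270,100,400,220,6,"pics/s7.png")
E
```

```text
pos [ 0.5389 -0.0574  0.1689] yaw 46.42 tilt [ 5.e-04  1.e-04 -1.e+00] F [-0.1  0.1 -1. ] open 0.0147 t 7.9 q [-0.23  0.45  1.83  0.    0.86 -1.04]
shift [-0.5 -0.6 78.9] turn -0.1
```

View pics/t7.png

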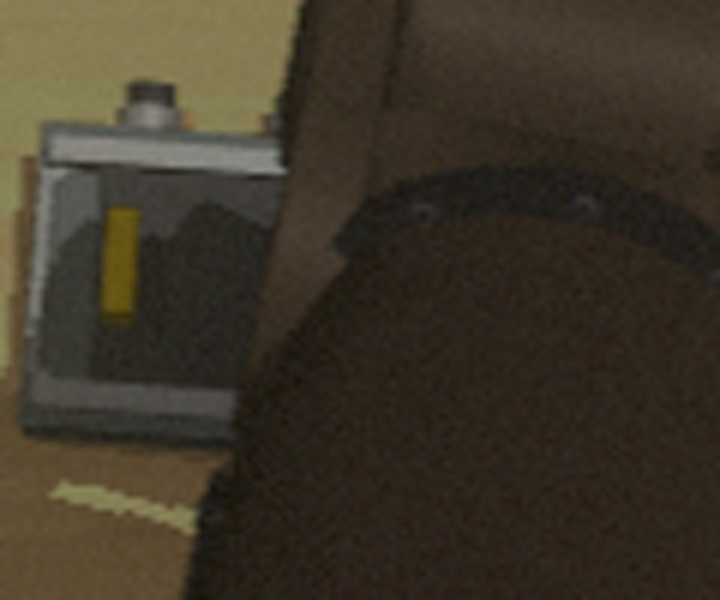

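View pics/s7.png

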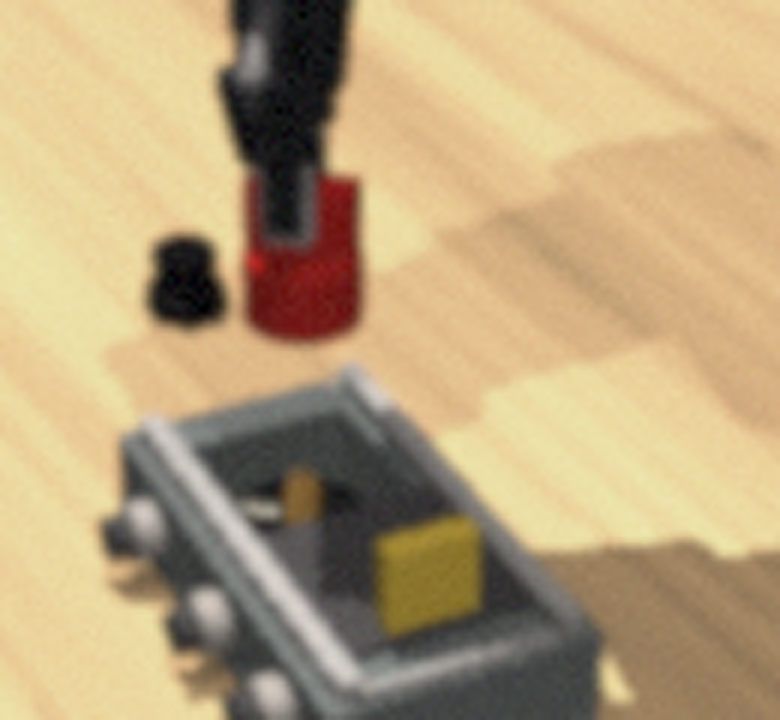

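```bash
python3 - <<'E'
from p import *
d2=pickle.load(open("d2.pkl","rb"));s=d2["scene"];d1=pickle.load(open("d1.pkl","rb"))
roi=(300,140,340,165)
m=mask(s,(0,130,60),(8,255,255),roi)|mask(s,(172,130,60),(180,255,255),roi)
for y in range(142,158):
    xs=np.nonzero(m[y])[0]; 
    if len(xs):print(y,xs.min(),xs.max(),(xs.min()+xs.max())/2,end="; ")
ax=[.537,-.0562]
print("\nskirt pred",proj(s,[[*ax,.13],[*ax,.145],[*ax,.16]]).tolist())
for n,q in(("d1",d1["scene"]),("d2",s)):
    h=cv2.cvtColor(q["frame"],cv2.COLOR_RGB2HSV)
    for y in range(178,189):
        w=((h[y,312:330,0]<25)&(h[y,312:330,0]>8)&(h[y,312:330,1]>110)&(h[y,312:330,2]>60));xs=312+np.nonzero(w)[0]
        if len(xs):print(n,y,xs.min(),xs.max(),end="; ")
    print()
print("spindle pred",proj(s,[[*ax,.046],[*ax,.026],[ax[0]+.01,ax[1],.046],[ax[0],ax[1]+.01,.046]]).tolist())
v=np.radians(-43.5);c=np.array([np.cos(v),np.sin(v)])
print("line pred",proj(s,[[*(np.array(ax)+.013*c),.026],[*(np.array(ax)+.028*c),.026]]).tolist())
crop(s,305,165,340,195,20,"pics/s8.png")
E
```

```text
142 311 329 320.0; 143 311 329 320.0; 144 311 329 320.0; 145 311 329 320.0; 146 311 329 320.0; 147 311 329 320.0; 148 311 329 320.0; 149 311 329 320.0; 150 311 329 320.0; 151 311 329 320.0; 152 312 328 320.0; 153 312 328 320.0; 154 313 328 320.5; 155 314 326 320.0; 156 316 323 319.5; 
skirt pred [[319.62459987770467, 151.4099200573773], [319.5745834256369, 146.08206741163738], [319.52371542154276, 140.66350573859353]]
d1 178 319 321; d1 179 318 322; d1 180 317 323; d1 181 317 323; d1 182 317 323; d1 183 317 323; d1 184 318 323; d1 185 318 322; d1 186 318 320; 
d2 179 318 321; d2 180 317 323; d2 181 317 323; d2 182 317 323; d2 183 317 323; d2 184 318 323; d2 185 318 323; d2 186 318 319; 
spindle pred [[319.88991157280253, 179.6714531776655], [319.9496161594051, 186.03130531716334], [316.4579230017835, 180.8127589726964], [321.83499552059266, 181.64498774691086]]
line pred [[315.0569301076461, 185.34318449068684], [309.4382970767205, 184.5529644839242]]
```

View pics/s8.png

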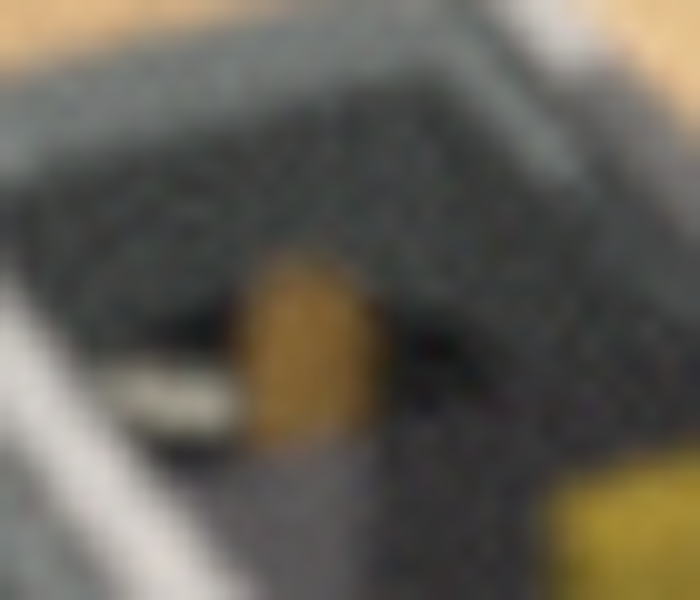

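```bash
python3 - <<'E'
from p import *
d1=pickle.load(open("d1.pkl","rb"));s=d1["scene"];t=d1["top"]
def mid(a,rng,rows,bg,wmax,z,colwise):
    h=cv2.cvtColor(a["frame"],cv2.COLOR_RGB2HSV).astype(float);P=[]
    for i in rng:
        r=np.arange(*rows(i));V=np.array([h[j,i,2] if colwise else h[i,j,2] for j in r]);w=np.clip(V-bg,0,wmax)
        c=(w*r).sum()/w.sum();P.append(onz(a,(i,c) if colwise else (c,i),z)[:2]);print(i,round(c,2),end=" ")
    v=cv2.fitLine(np.float32(P),cv2.DIST_L2,0,1e-5,1e-5).ravel();print("\nang",np.degrees(np.arctan2(v[1],v[0])),v)
h=cv2.cvtColor(s["frame"],cv2.COLOR_RGB2HSV);print(h[179:189,307:320,2])
mid(t,range(223,227),lambda i:(round(364.5-(i-224)*.92)-3,round(364.5-(i-224)*.92)+5),60,200,.026,False)
mid(s,range(311,316),lambda i:(181,188),60,200,.026,True)
E
```

```text
[[ 76  73  77  80  70  72  75  64  68  71 104 166 207]
 [ 89  79  70  75  67  65  62  55  49  61 110 176 215]
 [118  90  67  70  62  55  44  41  40  63 109 164 192]
 [157 113  84  85  82  73  61  48  46  62 105 141 155]
 [186 143 121 128 130 129 116 103  98  89 111 134 140]
 [208 177 151 148 159 164 163 156 154 133 127 129 130]
 [219 201 175 148 144 156 158 166 166 148 125 132 133]
 [219 220 199 159 121 106 104 113 115 106 109 122 123]
 [211 222 216 193 142  86  58  56  67  76  93 107 110]
 [189 215 224 214 178 123  84  68  75  77  86  98  98]]
223 366.12 224 364.78 225 363.94 226 363.06 
ang -45.90686 [ 0.6958267  -0.7182097   0.55188286 -0.07072707]
311 184.79 312 184.48 313 184.42 314 184.57 315 184.66 
ang -28.421734 [ 0.8794681  -0.47595784  0.5494128  -0.07073134]
```

servo_tool(
  commands=[
    [-0.3,1,18,0.4,1],
    [-0.3,1,36,0.4,1],
    [-0.3,1,54,0.4,1],
    [-0.3,1,70,0.4,1],
    [-0.3,1,77,0.4,1],
  ],
)

```text
t: 8.42
eef_pos: [0.539, -0.0554, 0.0897]
ee_rot: [-0.001, 0.919, 0.393, -0.001]
contact_force: [-0.5, 0.2, -1.2]
opening: 0.0147
```

servo_tool(
  commands=[
    [0,0,0,0,1],
    [0,0,0,0,1],
  ],
)

```text
t: 8.58
eef_pos: [0.5398, -0.0562, 0.0916]
ee_rot: [-0.0, 0.92, 0.393, -0.0]
contact_force: [1.1, 0.3, -1.8]
opening: 0.0143
```

```bash
python3 - <<'E'
from mv import *
from bench import vision
delta([.5382,-.0573,.0682],46)
a=vision.snapshot("scene");crop(a,290,130,350,190,10,"pics/s9.png")
E
```

```text
pos [ 0.5398 -0.0562  0.0916] yaw 46.25 tilt [-1.e-04  1.e-04 -1.e+00] F [ 1.1  0.3 -1.8] open 0.0143 t 8.58 q [-0.23  0.56  1.9   0.    0.68 -1.03]
shift [-1.9 -0.4 23.4] turn 0.3
```

View pics/s9.png

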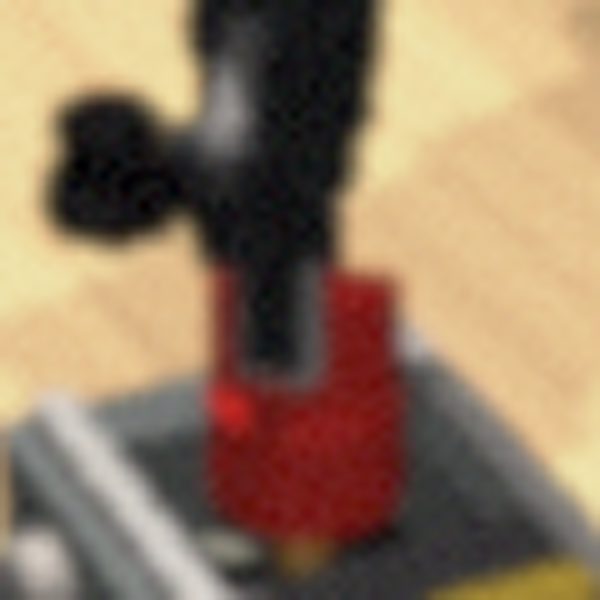

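servo_tool(
  commands=[
    [0,0,0,0,1],
    [0,0,0,0,1],
  ],
)

```text
t: 8.8
eef_pos: [0.54, -0.0569, 0.0922]
ee_rot: [0.0, 0.92, 0.392, 0.001]
contact_force: [0.1, -0.3, -0.9]
opening: 0.0147
```

```bash
python3 - <<'E'
from mv import *
delta([.5389,-.0580,.0682],46)
E
```

```text
pos [ 0.54   -0.0569  0.0922] yaw 46.2 tilt [ 1.4e-03 -2.0e-04 -1.0e+00] F [ 0.1 -0.3 -0.9] open 0.0147 t 8.8 q [-0.23  0.56  1.9   0.    0.68 -1.03]
shift [-1.6 -0.  24. ] turn 0.2
```

servo_tool(
  commands=[
    [-1.5,0.3,0,0,1],
    [-1.5,0.3,3,0,1],
    [-1.5,0.3,6,0,1],
    [-1.5,0.3,8,0,1],
    [-1.5,0.3,10,0,1],
  ],
)

```text
t: 9.22
eef_pos: [0.5387, -0.0582, 0.081]
ee_rot: [-0.0, 0.92, 0.392, -0.0]
contact_force: [0.5, -0.2, -0.4]
opening: 0.0146
```

servo_tool(
  commands=[
    [0,0,1,0,1],
    [0,0,2,0,1],
    [0,0,2,0,1],
  ],
)

```text
t: 9.47
eef_pos: [0.5387, -0.0582, 0.0791]
ee_rot: [-0.0, 0.92, 0.392, -0.0]
contact_force: [-0.5, -0.5, -1.4]
opening: 0.0147
```

No force with the underside about 6 mm below the tip level, so the bore is over the spindle. Continuing.

servo_tool(
  commands=[
    [0,0,2,0,1],
    [0,0,4,0,1],
    [0,0,6,0,1],
    [0,0,8,0,1],
    [0,0,8,0,1],
  ],
)

```text
t: 9.88
eef_pos: [0.5386, -0.0582, 0.0709]
ee_rot: [-0.0, 0.92, 0.392, -0.0]
contact_force: [-0.1, -0.5, -2.0]
opening: 0.015
```

servo_tool(
  commands=[
    [0,0,1,0,1],
    [0,0,2,0,1],
    [0,0,3,0,1],
    [0,0,3,0,1],
  ],
)

```text
t: 10.22
eef_pos: [0.5388, -0.0582, 0.0682]
ee_rot: [-0.0, 0.92, 0.392, 0.0]
contact_force: [0.2, -0.6, -1.2]
opening: 0.0147
```

```bash
python3 - <<'E'
from mv import *
from bench import vision
delta([.5389,-.0580,.0602],46)
a=vision.snapshot("scene");crop(a,290,130,350,190,10,"pics/s10.png")
E
```

```text
pos [ 0.5388 -0.0582  0.0682] yaw 46.19 tilt [ 0.e+00  1.e-04 -1.e+00] F [ 0.2 -0.6 -1.2] open 0.0147 t 10.22 q [-0.23  0.6   1.91  0.    0.63 -1.04]
shift [ 0.2 -0.1  8. ] turn 0.2
```

View pics/s10.png

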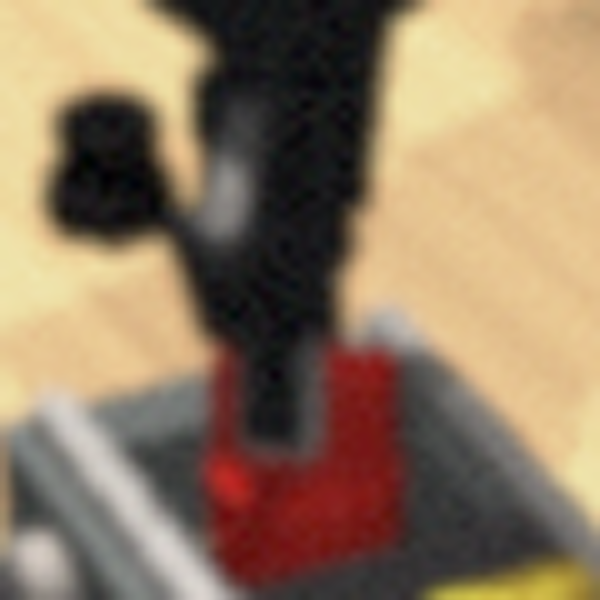

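Knob sits upright over the spindle (skirt centred at about crop col 305) with no force so far. Pressing now.

servo_tool(
  commands=[
    [0,0,1,0,1],
    [0,0,2,0,1],
    [0,0,3,0,1],
    [0,0,4,0,1],
    [0,0,4,0,1],
  ],
)

```text
t: 10.68
eef_pos: [0.5389, -0.0582, 0.0645]
ee_rot: [0.0, 0.92, 0.392, 0.0]
contact_force: [-2.0, -0.5, 6.1]
opening: 0.0149
```

servo_tool(
  commands=[
    [0,0,1,0,1],
    [0,0,2,0,1],
    [0,0,3,0,1],
    [0,0,3,0,1],
    [0,0,3,0,1],
  ],
)

```text
t: 11.1
eef_pos: [0.5389, -0.0583, 0.0618]
ee_rot: [0.0, 0.92, 0.392, 0.0]
contact_force: [-3.2, -1.1, 8.7]
opening: 0.0144
```

servo_tool(
  commands=[
    [0,0,1,0,1],
    [0,0,2,0,1],
    [0,0,3,0,1],
    [0,0,3,0,1],
    [0,0,3,0,1],
  ],
)

```text
t: 11.52
eef_pos: [0.5391, -0.0583, 0.0598]
ee_rot: [0.0, 0.92, 0.392, 0.001]
contact_force: [-4.6, 0.4, 21.2]
opening: 0.0144
```

servo_tool(
  commands=[
    [0,0,0.5,0,1],
    [0,0,1,0,1],
    [0,0,1.5,0,1],
    [0,0,1.5,0,1],
  ],
)

```text
t: 11.85
eef_pos: [0.5393, -0.0583, 0.0595]
ee_rot: [0.001, 0.92, 0.392, 0.001]
contact_force: [-8.2, 0.3, 36.2]
opening: 0.015
```

servo_tool(
  commands=[
    [0,0,-0.7,0,1],
    [0,0,-0.7,0,1],
    [0,0,-0.7,0,1],
    [0,0,-0.7,0,1],
  ],
)

```text
t: 12.18
eef_pos: [0.5392, -0.0583, 0.0596]
ee_rot: [0.001, 0.92, 0.392, 0.001]
contact_force: [-7.2, -0.1, 29.3]
opening: 0.0151
```

```bash
python3 - <<'E'
from mv import *
from bench import vision
import pickle
delta([.5389,-.0580,.0602],46)
d={n:vision.snapshot(n) for n in("scene","top")};a=d["scene"];crop(a,270,110,390,220,6,"pics/s11.png")
cv2.imwrite("pics/t11.png",d["top"]["frame"][:,:,::-1])
roi=(300,165,340,200)
h=cv2.cvtColor(a["frame"],cv2.COLOR_RGB2HSV)
for y in range(172,184):
    r=h[y,300:340];w=((r[:,0]<8)|(r[:,0]>172))&(r[:,1]>130)&(r[:,2]>60);x=300+np.nonzero(w)[0]
    if len(x):print(y,x.min(),x.max(),end="; ")
print(proj(a,[.537,-.0562,.04]),proj(a,[.537,-.0562,.083]))
E
```

```text
pos [ 0.5392 -0.0583  0.0596] yaw 46.2 tilt [ 2.2e-03 -5.0e-04 -1.0e+00] F [-7.2 -0.1 29.3] open 0.0151 t 12.18 q [-0.23  0.61  1.92  0.    0.61 -1.04]
shift [ 0.  -0.4 -0.6] turn 0.2
172 312 329; 173 311 329; 174 311 329; 175 311 329; 176 311 329; 177 311 329; 178 310 329; 179 310 329; 180 310 329; 181 310 329; 182 311 329; 183 311 329; [[319.90795618 181.59360138]] [[319.7760347  167.54106049]]
```

View pics/s11.png

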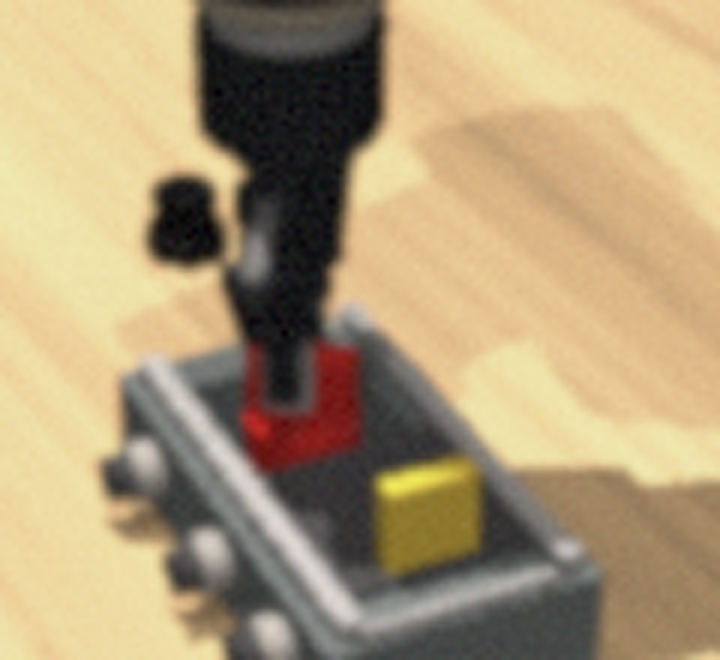

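View pics/t11.png

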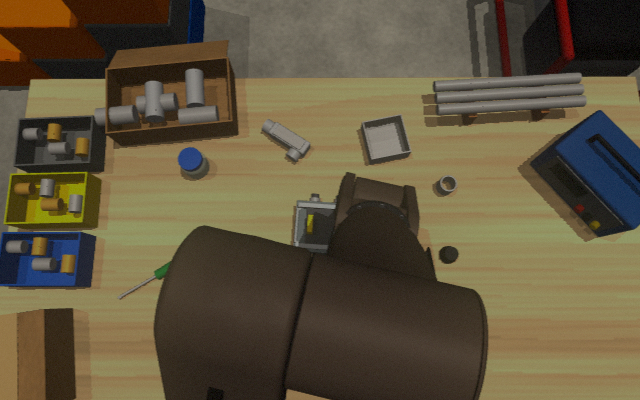

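```bash
python3 -c "
from bench import job_done
print(job_done())"
```

```text
the job is handed in; nothing more can be done
None
```

I pulled the shutter to its stop, pushed the smaller red knob onto the spindle and pressed both down. I handed the job in at about 12.3 s of the 51 s allowed, still gripping and pressing. `job_done()` gave no verdict, so these are my last checks:

- **Shutter:** it hit a hard stop after about 71 mm of pull, with the force rising from 7 N to 86 N. In the last picture the tab sits at the same pixel as just after the pull.
- **Fit:** the knob slid down about 17 mm below the tip level with no noticeable force. The bar top still sat at the same height above the fingertips, so the knob had not slipped in the grip.
- **Line direction:** the knob is held at about -44° by the gripper. My estimates of the collar line mostly fell between -42° and -46°; a few-pixel scene-view fit gave -28° and an early thresholded fit -50°. I left those two out because stray or thresholded pixels biased them.
- **Pressed down:** the TCP sank from 68 mm to 59.6 mm. The spring force rose as expected, then climbed steeply at the stop. I eased off from 36 N, and the upward force at hand-in was 29 N.
- **Position and tilt:** the knob's skirt is centred in the scene view within about 0.3 px (about 1 mm) of the spindle axis. The tool's tilt is 0.002 rad.
- **Other things:** the black knob, coupling, elbow, outlet box, jar and the visible part of the screwdriver look unmoved. The larger red knob was hidden by the arm in the last top view; it was in place just after I gripped the smaller one.

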